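Open the extractor damper fully and start the fan

ROBOT

A 6-joint arm with a two-finger parallel gripper is mounted at the origin on the work surface. World frame = base frame: x ahead of the robot, y to its left, z up, the work surface at z = 0. Lengths are in m, angles in rad, forces in N, time in s.
With the tool pointing down it reaches from about 0.4 to 0.825 m from the base axis. Payload 7 kg.
Tool frame: the origin (TCP) lies on the front face of the gripper's body, between the roots of the fingers; the fingertips stand 73 mm ahead of it and the grasp point (between the pads) lies 54 mm ahead of it (bot.grip_point_offset is the distance from the TCP to the grasp point, in m); z points along the fingers, y is the line along which they close (so a half turn about z gives the same grasp; the last joint's range is limited). The gripper opens to 85 mm and grips with 20 to 120 N. Pads are 22 mm wide; open, the fingers measure 114 mm over their backs; the gripper's body (76 mm by 85 mm) begins 54 mm behind the grasp point. The pads swing forward as they close: fully open they stand 13 mm farther back than shut.
Start: joints at [1.423, 0.359, 0.012, 0, -1.224, -0.288], TCP at [0.285, 0.612, 0.304] pointing down, gripper open.
Joint ranges: [-3.07, 3.07], [-1.43, 2.12], [-1.02, 1.25], [-3.03, 1.67], [-3.05, -0], [-3.03, 3.03]. Speed limits (rad/s): [2.39, 2.39, 3.01, 3.14, 3.14, 3.14].

INTERFACE

Orientations are given as a unit quaternion [w, x, y, z].
In Python, from rig import bot, grab_frame gives the robot as it stands.
- The arm moves only by the tool jog_arm, never from a script. Its argument "steps" is a list of rows, each a list of 2 entries, a list of its own where there are three numbers: the shift along the tool's x, y, z in cm, then the turn about the tool's z in degrees. A call has 1 to 10 rows; each row is the pose to reach, as a shift and turn from the pose commanded when the call began, along the tool's axes at that moment; what a row does not reach only later rows make up. A row lasts 1/8 s, in which the tool goes at most 62.5 mm and 10.7 degrees, less where a joint would pass 70% of its speed; a pose out of reach is approached as far as the arm can. A call with a gripper value outside its range is refused whole. "gripper" is the opening, from -1 (shut) to 1 (fully open), so that 0 is half open, set as the call begins (left out, the last holds). The fingers move at their own pace and stop on an object; "grip_force" is the grip in N (left out, the last holds). Time passes only in rows, so rows that repeat a pose let the fingers close. It gives the time, the measured TCP pose, the force, the opening and the grip force at its end, in the units of the state.
- bot.sense(): the state, without advancing time (a new reading comes with each control period).
- grab_frame(name): name is "side" or "top"; returns a dict with "color" (400x640x3 uint8, blue, green, red), "z_map" (400x640 float32, m along the optical axis (not along the pixel's ray), 0 where there is no reading), "mtx" (3x3 intrinsics, pixels), "k1" (the pictures are not rectified: a ray, as slopes to the right and down, at radius r is drawn at 1 + k1 r^2 times it, then the intrinsics apply), "extrinsics" (4x4, takes a point from world to camera coordinates). Camera axes: x right, y up, looking along -z (the intrinsics and any distortion apply to the point x, -y, -z); pixel columns grow to the right and rows downward; lengths in m; the calibration is good to about 2 mm. A picture is of the moment at which its call begins.
- bot.close_job(): hands the job in; it is judged then, once.
The state is a dict: "clock": time; "joint_pos": joint angles; "joint_velocities": joint speeds; "tau": joint torques, N m; "tool_pos": TCP position; "tool_rot": TCP orientation; "force": force on the tool from outside, world axes, zero at the start; "moment": the same for the moment, N m; "gripper_width": finger opening in m; "grasp_force": force on a finger pad.
Only numpy, scipy, OpenCV 4.12 (cv2) and the standard library are available. Lean on these libraries where they do the work, as an engineer would, in place of code of your own. Each camera call takes 0.05 s, during which the arm holds its last target. There are 200 camera calls.

TASK

Get the bench extractor ready for a spray-out: with the fingertips, push the upright grip of its damper lever round, past the half-open notch, until the lever is fully home at the open stop, lying along the duct. Only then press the small flat start button on the fan box right in, let it spring back and come away. Just push: never take the grip between the fingers, do not press the mushroom-shaped stop button, and leave the loose things on the bench and on the fan box where they are.

Things in the scene. Friction and masses are not known exactly. Their poses are not given: they have to be found in the camera images.
- extractor: Grey steel bench extractor, fixed; its place and yaw (-0.35 to 0.25 rad) vary. Origin: on the bench under the damper spindle; z up, +y along the duct to the fan box, -x the side towards the robot. Duct: diameter 100 mm, axis 100 mm above the bench, y -170 to 125 mm; bell mouth y -170 to -260, diameter up to 188 mm. Fan box: x -140 to 140, y 125 to 385 mm, top 200 mm above the bench.
- spindle (a point): On the lever's upright axis, at the top (168 mm above the bench) of the round index plate, 140 mm in diameter, over the duct. The lever's flat steel bar, 20 mm wide, 178 to 183 mm above the bench, runs from here to 128 mm out; on it stand a wing nut on the axis (206 mm above the bench) and, 55 mm out, a plunger housing 18 mm across (204 mm).
- lever_grip (a point): Middle (209 mm above the bench) of the lever's upright black grip: a round post 18 mm in diameter, 183 to 235 mm above the bench, 115 mm from the spindle axis. It moves with the lever. Beside it and beside the bar under it is free air, down to the duct's top at 150 mm or to whatever stands on the bench (at most 102 mm tall).
- damper (a joint): Lever angle, rad, anticlockwise seen from above. 0 = shut: grip on the extractor's -x side of the spindle; 0.785 = half-open notch, which catches it; 1.571 = fully open, hard stop: grip on the -y side, lever along the duct. The open seat lies beyond a ridge at 1.45. Starts at 0 to 0.45 and stays where left. Takes 1 to 2 N at the grip, up to 9 N over the ridges of notch and seat.
- start (a joint): Travel of the start button, m: 0 = up, 0.006 = fully in; springs back by itself. Starts to move at 1.5 N, fully in at 5 N, pressed straight down.
- start_top (a point): Centre of the top face of the start button, the small flat round one: black, 30 mm in diameter, 234 mm above the bench, at x -30, y 180 mm of the extractor. It stands 12 mm proud of a grey station 70 mm (x) by 160 mm (y) and 22 mm high on the fan box, centred at x -30, y 220 mm. Goes down with the button.
- stop (a joint): Travel of the stop button, m, as for the start button: 0 = up. Leave it alone.
- stop_top (a point): Top of the stop button, a black mushroom head 40 mm in diameter, 249 mm above the bench, 80 mm farther along +y of the extractor than the start button.
- mixing_cup: White plastic mixing cup, 80 mm across the rim and 100 mm tall, on the bench in front of the duct and lower than the lever. Origin: centre of its underside.
- paint_tin: Steel paint tin with a paper label, 88 mm in diameter, 102 mm tall, on the bench in front of the duct, close to the fan box. Origin: centre of its underside.
- tape_roll: Yellow roll of masking tape lying on the fan box, 96 mm in diameter, 24 mm high. Origin: centre of its underside.
- card_stand: Steel foot 110 mm by 80 mm with an upright painted test card 105 mm wide, up to 155 mm tall, on the bench in front of the bell mouth. Origin: centre of its underside.
- sanding_block: Sanding block, 70 by 125 by 32 mm, on the bench to the robot's side of the bell mouth. Origin: centre of its underside.
- spray_gun: Spray gun with a white paint cup on its steel stand (foot 130 by 110 mm, 285 mm tall), on the bench behind the duct. Origin: centre of the foot's underside.

How it is judged:
On the way, in this order (a step that is already met when the one before it is completed fails the run):
1. the damper lever is pushed past the half-open notch and fully home at the open stop (value of joint damper above 1.5 rad and velocity of joint damper below 0.1 rad/s), for 0.2 s.
2. the start button is pressed right in (value of joint start above 0.0045 m), for 0.05 s.
At the end, for the whole second after the job is handed in: The damper lever is in its fully open seat (angle above 1.5 rad of 1.571), the start button has been pressed at least 4.5 mm of its 6 mm after that and is back up (less than 2 mm in), the stop button is up, and each of the loose things on the bench stands within 20 mm of where it was (value of joint damper above 1.5 rad and value of joint each of start, stop below 0.002 m and distance of each of mixing_cup, paint_tin, tape_roll, card_stand, sanding_block, spray_gun from where it was at the start of the episode below 0.02 m); the robot touches nothing.
It fails at once if the start button is pressed before the damper is fully open (value of joint start above 0.003 m and value of joint damper below 1.5 rad).
It fails at once if the stop button is pressed (value of joint stop above 0.003 m).
It fails at once if the lever's grip is taken between the fingers (horizontal distance between the grasp point and lever_grip below 0.008 m and z of the grasp point in the frame of lever_grip below 0.021 m).
It fails at once if something that should be left alone is knocked, carried or lifted (distance of any of mixing_cup, paint_tin, tape_roll, card_stand, sanding_block, spray_gun from where it was at the start of the episode above 0.03 m).
It also fails if it takes over 45 s, if anything falls off the work surface, if the arm or the gripper's body presses on something with over 40 N, if the wrist force passes 120 N, or if a joint passes its speed limit or range.

## Working session

There is one attempt and no reset: what is moved stays moved. The work goes in short steps, Python scripts to look and compute and a tool call to move; the robot and the scene stay as the last step left them, time stands still between calls to the robot, and variables do not carry over. Pictures are saved under pics/ and viewed, at most 10 in all, crops included, and the job is handed in when it is done.

Besides the shell and the picture viewer there is one more tool, called after ">>>" as name(argument=value, ...) on one line, values as JSON. jog_arm: Moves the arm, as the interface text tells. Its arguments: {"type":"object","properties":{"steps":{"type":"array"},"gripper":{"type":"number"},"grip_force":{"type":"number"}},"required":["steps"]}

```bash
mkdir -p pics
cat > h.py <<'E'
import numpy as np, cv2, pickle
def cloud(f):
    z=f["z_map"]; K=f["mtx"]; h,w=z.shape
    u,v=np.meshgrid(np.arange(w),np.arange(h))
    p=np.stack([u,v],-1).reshape(-1,1,2).astype(np.float64)
    s=cv2.undistortPoints(p,K,np.array([f["k1"],0,0,0,0.])).reshape(h,w,2)
    c=np.stack([s[...,0]*z,-s[...,1]*z,-z],-1)
    E=f["extrinsics"]; 
    return (c-E[:3,3])@E[:3,:3]
def ray(f,u,v,zw):
    s=cv2.undistortPoints(np.array([[[u,v]]],float),f["mtx"],np.array([f["k1"],0,0,0,0.])).ravel()
    E=f["extrinsics"];R=E[:3,:3];o=-R.T@E[:3,3];d=R.T@np.array([s[0],-s[1],-1])
    return o+d*(zw-o[2])/d[2]
E
python3 - <<'E'
from rig import bot, grab_frame
import cv2,pickle,numpy as np
F={n:grab_frame(n) for n in("side","top")}
pickle.dump(F,open("f0.pkl","wb"))
for n in F: cv2.imwrite(f"pics/{n}0.png",F[n]["color"]); print(F[n]["k1"],F[n]["extrinsics"].round(2).tolist(), (F[n]["z_map"]>0).mean())
s=bot.sense();print(s["tool_pos"],s["tool_rot"],s["clock"],s["gripper_width"])
E
```

```text
-0.09366056770451879 [[0.24, -0.97, 0.02, -0.1], [0.71, 0.19, 0.68, -0.5], [-0.66, -0.15, 0.73, -0.61], [0.0, 0.0, 0.0, 1.0]] 0.99605078125
-0.10863013132073582 [[0.02, -1.0, 0.0, 0.02], [0.99, 0.02, 0.17, -0.58], [-0.17, -0.0, 0.99, -1.33], [0.0, 0.0, 0.0, 1.0]] 0.996078125
[0.28480707 0.61160217 0.30303602] [ 7.79711530e-04  9.76346736e-01 -2.16209240e-01 -8.23960831e-05] 0.1 0.08561456651296558
```

View pics/top0.png

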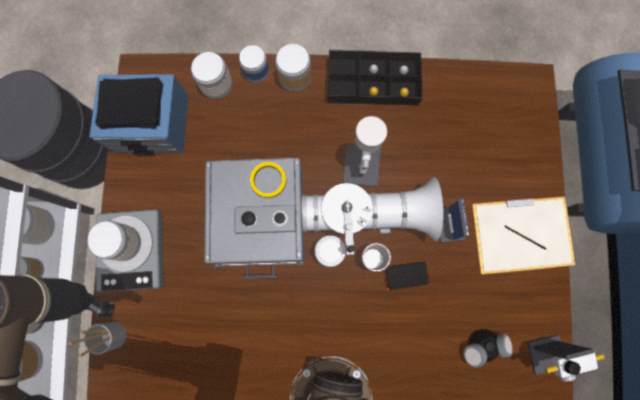

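View pics/side0.png

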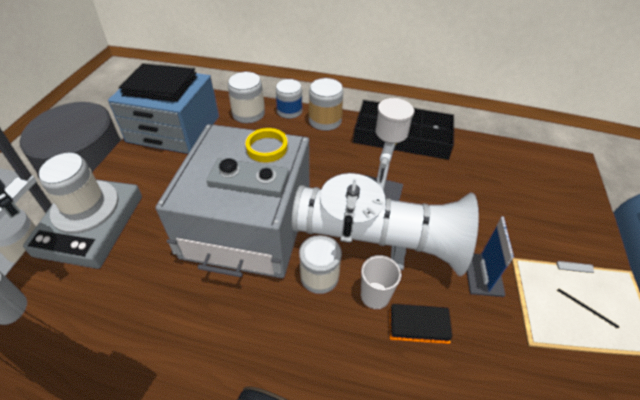

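The top view shows the start button at about (280,218), stop at (248,218), the spindle plate at about (347,208) and the lever grip at about (349,243), close to shut. The side view agrees: the paint tin and cup stand in front of the lever.

Run:
```python
import pickle,cv2,numpy as np
from h import *
F=pickle.load(open("f0.pkl","rb"))
f=F["top"];P=cloud(f)
u,v=np.meshgrid(np.arange(640),np.arange(400))
m=(abs(P[...,2]-0.2)<0.006)&(u>195)&(u<310)&(v>145)&(v<275)
r=cv2.minAreaRect(P[m][:,:2].astype(np.float32)); print("box",r)
bc=np.array(r[0]);
# yaw from angle
a=np.deg2rad(r[2]); yaw=(a+np.pi/4)%(np.pi/2)-np.pi/4; print("yaw mod",yaw)
g=f["color"].max(2)
def blob(u0,v0,rad,zt):
    mm=((g<70)&((u-u0)**2+(v-v0)**2<rad**2)); return ray(f,u[mm].mean(),v[mm].mean(),zt),mm.sum(),(u[mm].mean(),v[mm].mean())
st=blob(280,218,12,.234);sp=blob(248,218,13,.249);print("start",st,"stop",sp)
y2=np.arctan2(*(-(sp[0]-st[0])[:2]*[1,-1]).tolist());d=(sp[0]-st[0])[:2];y2=np.arctan2(-d[0],d[1]);print("yaw btn",y2,np.hypot(*d))
for y in(yaw,y2):
    R=np.array([[np.cos(y),-np.sin(y)],[np.sin(y),np.cos(y)]])
    print("origin via start",st[0][:2]-R@[-.03,.18]," via box",bc-R@[0,.255])
for n in F:
    f=F[n];Q=cloud(f);c=f["color"]
    near=(np.hypot(*(Q[...,:2]-(st[0][:2]-R@[-.03,.18])).transpose(2,0,1))<.15)&(Q[...,2]>.19)&(Q[...,2]<.245)
    q=Q[near&(c.max(2)<70)];print(n,"grip dark",len(q),q.mean(0),q.min(0),q.max(0), np.median(q,0))
    pl=(np.hypot(*(Q[...,:2]-(st[0][:2]-R@[-.03,.18])).transpose(2,0,1))<.1)&(abs(Q[...,2]-.168)<.004)
    print("plate",cv2.minEnclosingCircle(Q[pl][:,:2].astype(np.float32)))
cv2.imwrite("pics/c.png",cv2.resize(np.hstack([F["top"]["color"][170:280,280:400],F["side"]["color"][160:270,290:410]]),None,fx=3.2,fy=3.2))
```

```text
box ((0.5301114320755005, 0.22552230954170227), (0.2805238366127014, 0.26046037673950195), 3.4057376384735107)
yaw mod 0.059441335250459026
start (array([0.50462772, 0.15220941, 0.234     ]), np.int64(35), (np.float64(278.2), np.float64(217.17142857142858))) stop (array([0.4983177 , 0.22857535, 0.249     ]), np.int64(127), (np.float64(247.89763779527559), np.float64(218.11023622047244)))
yaw btn 0.08244150005071738 0.07662619664385892
origin via start [ 0.54526788 -0.0256905 ]  via box [ 0.54526005 -0.02902733]
origin via start [ 0.5493485 -0.0247088]  via box [ 0.55111021 -0.02861161]
side grip dark 147 [ 0.42803671 -0.03904788  0.21741562] [ 0.42050199 -0.0459085   0.19036162] [ 0.53221199 -0.02123995  0.23672423] [ 0.42395634 -0.03918472  0.21924407]
plate ((0.5458239912986755, -0.029346508905291557), 0.07102689146995544)
top grip dark 6 [ 0.42634902 -0.03148299  0.23148048] [ 0.42368812 -0.03270675  0.21362082] [ 0.42862641 -0.02993849  0.23782704] [ 0.42614388 -0.03179359  0.23425585]
plate ((0.5448452830314636, -0.029144316911697388), 0.07011343538761139)
```

View pics/c.png

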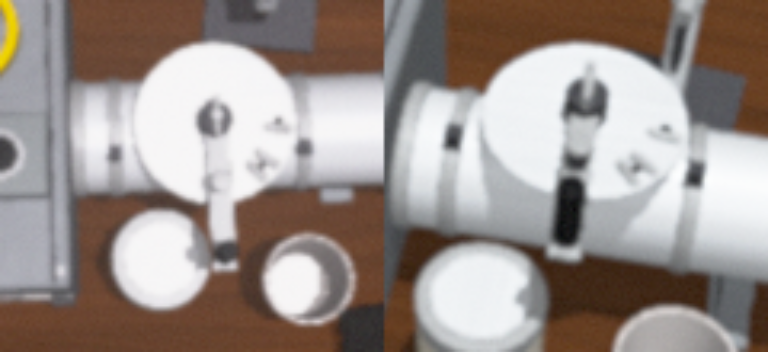

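The crop confirms it: the lever is almost shut, with the grip top at about (350,246) in the top view. I'll push with the sides of the closed fingers (tool +x). A helper will convert world waypoints into rows.

```bash
cat >> h.py <<'E'
from scipy.spatial.transform import Rotation as Ro
S=np.array([.545,-.029]);YAW=.06
def rows(s,W):
    q=s["tool_rot"];R=Ro.from_quat([q[1],q[2],q[3],q[0]]).as_matrix()
    psi=np.degrees(np.arctan2(R[1,0],R[0,0]))
    print("pos",s["tool_pos"].round(4),"psi",round(psi,1),"tilt",R[:,2].round(4),"t",s["clock"],"F",np.round(s["force"],1),"w",s["gripper_width"],"j6",s["joint_pos"][5].round(2))
    for w in W:
        d=R.T@(np.array(w[:3])-s["tool_pos"])*100
        print([d.round(2).tolist(),round(-((w[3]-psi+180)%360-180),1)])
def pusher(th,off,z):  # TCP behind grip by off at lever angle th
    a=np.pi+YAW+th; rad=np.array([np.cos(a),np.sin(a)]);tan=np.array([-rad[1],rad[0]])
    p=S+.115*rad-off*tan
    return [*p,z,np.degrees(np.arctan2(tan[1],tan[0]))]
E
python3 - <<'E'
from rig import bot
from h import *
f=pickle.load(open("f0.pkl","rb"))["top"]; print("grip top",ray(f,350,246.5,.235))
s=bot.sense()
a=pusher(0.03,.04,.34);print(a)
rows(s,[a,pusher(0.03,.04,.268)])
E
```

```text
grip top [ 0.43259936 -0.03505667  0.235     ]
[np.float64(0.4268702937357003), np.float64(0.0005020761627085243), 0.34, np.float64(-84.84337984382262)]
pos [0.2848 0.6116 0.303 ] psi -25.0 tilt [-5.0e-04 -1.5e-03 -1.0e+00] t 0.1 F [-0.1  0.1 -0.4] w 0.08561456651296558 j6 -0.29
[[38.68, 49.4, -3.61], np.float64(59.9)]
[[38.68, 49.39, 3.59], np.float64(59.9)]
```

>>> jog_arm(steps=[[[0,0,-4],0],[[3,4,-4],5],[[7,9,-4],12],[[11,14,-4],19],[[15,19,-4],26],[[19,24,-4],33],[[23,29,-4],40],[[27,34,-4],47],[[31,39.5,-4],54],[[35,45,-4],60]], gripper=-1)

```text
clock: 1.35
tool_pos: [0.4081, 0.074, 0.344]
tool_rot: [-0.0, 0.736, -0.677, 0.0]
force: [1.6, 0.8, -0.2]
gripper_width: -0.0002
grasp_force: 0.0
```

Run:
```python
from rig import bot
from h import *
rows(bot.sense(),[pusher(0.03,.04,.34),pusher(0.03,.04,.268)])
```

```text
pos [0.4081 0.074  0.344 ] psi -85.1 tilt [ 4.e-04  4.e-04 -1.e+00] t 1.35 F [ 1.6  0.8 -0.2] w -0.00016166540469332634 j6 -0.58
[[7.48, -1.25, 0.4], np.float64(-0.3)]
[[7.49, -1.24, 7.6], np.float64(-0.3)]
```

>>> jog_arm(steps=[[[0,0,0],0],[[0,0,0],0]])

```text
clock: 1.6
tool_pos: [0.4083, 0.0757, 0.3438]
tool_rot: [-0.0, 0.737, -0.676, -0.0]
force: [0.4, 1.1, -0.1]
gripper_width: 0.0001
grasp_force: 0.0
```

Run:
```python
from rig import bot
from h import *
rows(bot.sense(),[pusher(0.03,.04,.34),pusher(0.03,.04,.268)])
```

```text
pos [0.4083 0.0757 0.3438] psi -85.0 tilt [-1.e-04  2.e-04 -1.e+00] t 1.6 F [ 0.4  1.1 -0.1] w 9.50601505128079e-05 j6 -0.58
[[7.65, -1.19, 0.38], np.float64(-0.2)]
[[7.66, -1.19, 7.58], np.float64(-0.2)]
```

>>> jog_arm(steps=[[[4,-0.6,0],0],[[7.6,-1.2,0.4],0],[[7.6,-1.2,4],0],[[7.6,-1.2,7.5],0],[[7.6,-1.2,7.5],0]])

```text
clock: 2.22
tool_pos: [0.4259, 0.0022, 0.2669]
tool_rot: [0.002, 0.738, -0.675, -0.001]
force: [-0.3, 0.5, 1.6]
gripper_width: 0.0003
grasp_force: 0.0
```

Run:
```python
from rig import bot,grab_frame
from h import *
F={n:grab_frame(n)["color"] for n in("top","side")}
cv2.imwrite("pics/d.png",cv2.resize(np.hstack([F["top"][170:280,280:400],F["side"][160:270,290:410]]),None,fx=3.2,fy=3.2))
rows(bot.sense(),[pusher(t,.02,.268) for t in (0.03,.1,.2,.3,.4,.5,.6)])
```

```text
pos [0.4276 0.0025 0.2698] psi -84.8 tilt [ 3.e-04 -5.e-04 -1.e+00] t 2.325 F [-0.2  0.3  0.2] w -0.00012021864300084976 j6 -0.38
[[2.19, 0.09, 0.18], np.float64(0.0)]
[[3.0, 0.2, 0.18], np.float64(-4.0)]
[[4.16, 0.27, 0.18], np.float64(-9.7)]
[[5.33, 0.21, 0.18], np.float64(-15.4)]
[[6.48, 0.04, 0.18], np.float64(-21.2)]
[[7.61, -0.25, 0.18], np.float64(-26.9)]
[[8.71, -0.64, 0.18], np.float64(-32.6)]
```

View pics/d.png

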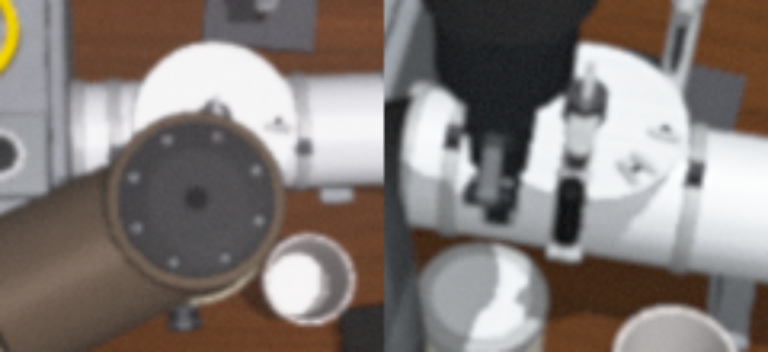

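The picture shows the closed fingertips (side crop, about 495,210) on the tin side of the grip (about 568,210), level with its lower half. Now I push along the arc.

>>> jog_arm(steps=[[[1.2,0.05,0.2],0],[[2.2,0.1,0.2],0],[[3.0,0.2,0.2],-4],[[3.6,0.25,0.2],-7],[[4.2,0.27,0.2],-10],[[4.8,0.25,0.2],-12.5],[[5.3,0.2,0.2],-15.5],[[5.9,0.12,0.2],-18],[[6.5,0.04,0.2],-21],[[7.1,-0.1,0.2],-24]])

```text
clock: 3.58
tool_pos: [0.4346, -0.0699, 0.2677]
tool_rot: [-0.001, 0.862, -0.507, 0.001]
force: [0.7, 0.7, 0.2]
gripper_width: -0.0003
grasp_force: 0.6
```

```bash
cat > m.py <<'E'
from rig import bot,grab_frame
from h import *
import sys
s=bot.sense()
f=grab_frame("side");Q=cloud(f)
n=(np.hypot(*(Q[...,:2]-S).transpose(2,0,1))<.14)&(Q[...,2]>.19)&(Q[...,2]<.24)&(f["color"].max(2)<70)
a=[float(x) for x in sys.argv[2:]]
p=Q[n];  t=s["tool_pos"][:2]
p=p[(np.hypot(*(p[:,:2]-S).T)>.095)&(np.hypot(*(p[:,:2]-t).T)>.018)]
if len(p): c=np.median(p,0);print("dark",len(p),c,"angle",np.arctan2(*(c[:2]-S)[::-1])%(2*np.pi)-np.pi-YAW)
rows(s,[pusher(x,float(sys.argv[1]),.268) for x in a])
if 1: cv2.imwrite("pics/m.png",cv2.resize(f["color"][120:300,250:490],None,fx=3,fy=3))
E
python3 m.py .02 .5 .6 .7 .8 .9 1.
```

```text
dark 8 [ 0.43834641 -0.09034684  0.19513271] angle 0.4619824661360919
pos [ 0.4346 -0.0699  0.2677] psi -60.9 tilt [ 1.6e-03  6.0e-04 -1.0e+00] t 3.575 F [0.7 0.7 0.2] w -0.0003134438399818176 j6 0.22
[[0.4, -0.05, -0.03], np.float64(-3.0)]
[[1.56, 0.03, -0.03], np.float64(-8.7)]
[[2.73, -0.0, -0.03], np.float64(-14.4)]
[[3.89, -0.15, -0.03], np.float64(-20.2)]
[[5.02, -0.42, -0.03], np.float64(-25.9)]
[[6.13, -0.8, -0.03], np.float64(-31.6)]
```

View pics/m.png

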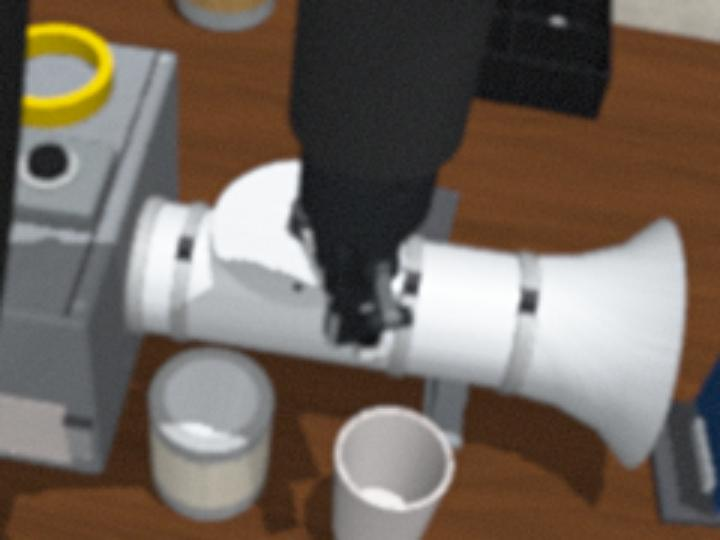

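The fingers cover the grip, but the end of the lever bar shows at about (370,350), so the lever is moving with them. Continuing through the notch.

>>> jog_arm(steps=[[[0.6,0,0],-4],[[1.2,0,0],-7],[[1.8,0.02,0],-10],[[2.4,0,0],-13],[[3.0,-0.03,0],-16],[[3.6,-0.1,0],-19],[[4.2,-0.22,0],-22],[[4.8,-0.36,0],-25],[[5.4,-0.54,0],-28],[[6.1,-0.8,0],-31]])

```text
clock: 4.88
tool_pos: [0.4703, -0.1193, 0.2673]
tool_rot: [0.0, 0.966, -0.258, -0.0]
force: [-1.2, -0.9, -0.0]
gripper_width: -0.0001
grasp_force: 0.3
```

```bash
python3 m.py .02 1.0 1.1 1.2 1.3 1.4 1.5 1.57 1.62
```

```text
dark 1 [ 0.45515147 -0.13115126  0.23990039] angle 0.7893874693329233
pos [ 0.4703 -0.1193  0.2673] psi -29.9 tilt [-5.e-04  1.e-04 -1.e+00] t 4.875 F [-1.2 -0.9 -0. ] w -7.711824685246673e-05 j6 0.89
[[0.1, -0.03, -0.07], np.float64(-0.7)]
[[1.26, 0.1, -0.07], np.float64(-6.4)]
[[2.43, 0.11, -0.07], np.float64(-12.1)]
[[3.59, 0.0, -0.07], np.float64(-17.9)]
[[4.73, -0.22, -0.08], np.float64(-23.6)]
[[5.85, -0.55, -0.08], np.float64(-29.3)]
[[6.61, -0.85, -0.08], np.float64(-33.3)]
[[7.14, -1.09, -0.08], np.float64(-36.2)]
```

View pics/m.png

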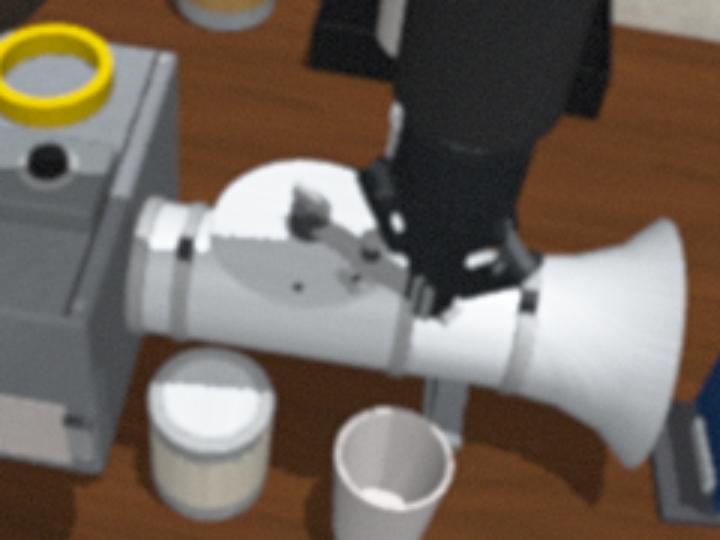

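The lever has passed the notch: its bar runs from (308,215) to (450,310), about 1 rad. Next I push to the stop.

>>> jog_arm(steps=[[[0.7,0.05,0],-4],[[1.3,0.1,0],-7],[[1.9,0.11,0],-10],[[2.5,0.11,0],-13],[[3.1,0.05,0],-16],[[3.7,-0.02,0],-19],[[4.3,-0.13,0],-22],[[4.9,-0.27,0],-25],[[5.5,-0.43,0],-28],[[6.0,-0.62,0],-30]])

```text
clock: 6.18
tool_pos: [0.5253, -0.1439, 0.267]
tool_rot: [0.0, 1.0, -0.0, -0.0]
force: [-2.0, -1.0, 0.0]
gripper_width: -0.0001
grasp_force: 0.7
```

```bash
python3 m.py .02 1.5 1.57 1.62 1.65
```

```text
dark 11 [ 0.52405603 -0.14397249  0.23607101] angle 1.330607097315538
pos [ 0.5253 -0.1439  0.267 ] psi -0.0 tilt [-1.e-03 -2.e-04 -1.e+00] t 6.175 F [-2. -1.  0.] w -9.180932403617272e-05 j6 1.48
[[-0.15, -0.02, -0.1], np.float64(0.6)]
[[0.65, 0.1, -0.1], np.float64(-3.4)]
[[1.23, 0.15, -0.1], np.float64(-6.3)]
[[1.58, 0.17, -0.1], np.float64(-8.0)]
```

View pics/m.png

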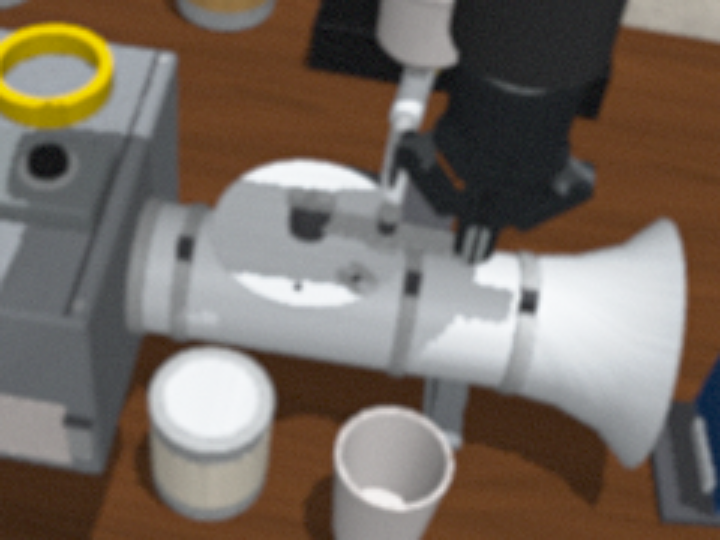

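The lever, from (308,215) to (470,245), lies almost along the duct. I'll push gently the rest of the way to the stop and watch the force.

>>> jog_arm(steps=[[[0.3,0.03,0],-2],[[0.6,0.08,0],-3.5],[[0.8,0.1,0],-3.5],[[0.8,0.1,0],-3.5]])

```text
clock: 6.72
tool_pos: [0.5321, -0.1445, 0.2667]
tool_rot: [-0.0, 1.0, 0.031, -0.002]
force: [-7.7, 1.4, 5.2]
gripper_width: -0.0
grasp_force: 4.1
```

>>> jog_arm(steps=[[[0.2,0,0],0],[[0.4,0,0],0],[[0.4,0,0],0]])

```text
clock: 7.1
tool_pos: [0.5327, -0.1446, 0.2665]
tool_rot: [-0.0, 1.0, 0.03, -0.006]
force: [-21.7, 3.4, 14.8]
gripper_width: -0.0002
grasp_force: 11.0
```

The force rose to 22 N with almost no movement, so this is the hard stop. Backing off and lifting.

>>> jog_arm(steps=[[[-1,0,0],0],[[-3,0,0],0],[[-5,0,-4],0],[[-8,0,-8],0],[[-12,0,-8],0],[[-12,0,-8],0]])

```text
clock: 7.85
tool_pos: [0.4164, -0.1516, 0.3481]
tool_rot: [-0.0, 1.0, 0.031, 0.002]
force: [0.9, 0.3, 0.6]
gripper_width: -0.0
grasp_force: 0.0
```

```bash
cat > n.py <<'E'
from rig import bot,grab_frame
from h import *
s=bot.sense()
F={n:grab_frame(n) for n in("top","side")};f=F["top"]
cv2.imwrite("pics/n.png",cv2.resize(np.hstack([f["color"][150:270,200:440]]),None,fx=3.3,fy=3.3))
g=F["side"]
u,v=np.meshgrid(np.arange(640),np.arange(400))
for n,(u0,v0) in dict(side=(266,174),top=(280,218)).items():
    f=F[n];m=(f["color"].max(2)<60)&((u-u0)**2+(v-v0)**2<11**2)
    print(n,m.sum(),u[m].mean(),v[m].mean(),ray(f,u[m].mean(),v[m].mean(),.234))
Q=cloud(g);n=(np.hypot(*(Q[...,:2]-S).transpose(2,0,1))<.135)&(Q[...,2]>.19)&(Q[...,2]<.24)&(g["color"].max(2)<70)
p=Q[n];p=p[(np.hypot(*(p[:,:2]-S).T)>.095)]
c=np.median(p,0);print("dark",len(p),c,"angle",np.arctan2(*(c[:2]-S)[::-1])%(2*np.pi)-np.pi-YAW)
R=np.array([[np.cos(YAW),-np.sin(YAW)],[np.sin(YAW),np.cos(YAW)]]);b=S+R@[-.03,.18];print("start model",b)
rows(s,[[*b,.36,0],[*b,.32,0],[*b,.307,0]])
E
python3 n.py
```

```text
side 100 265.41 173.4 [0.50212402 0.14659596 0.234     ]
top 2 277.0 216.0 [0.50762723 0.1554494  0.234     ]
dark 17 [ 0.54397156 -0.14204616  0.212529  ] angle 1.501699031870849
start model [0.50426046 0.14887718]
pos [ 0.4164 -0.1516  0.3481] psi 3.5 tilt [ 3.5e-03  7.0e-04 -1.0e+00] t 7.85 F [0.9 0.3 0.6] w -2.7777931211395654e-05 j6 1.53
[[10.61, -29.45, -1.14], np.float64(3.5)]
[[10.6, -29.45, 2.86], np.float64(3.5)]
[[10.6, -29.45, 4.16], np.float64(3.5)]
```

View pics/n.png

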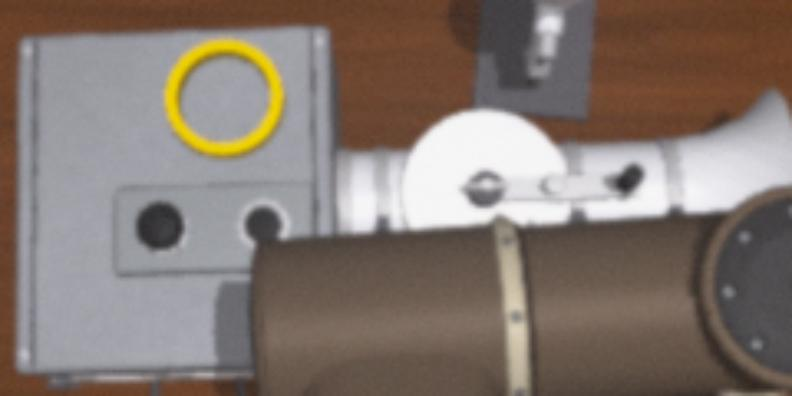

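The lever bar, from (487,188) to (630,180), now lies along the duct, at the stop. The start button is at (263,222), where the model and the side view agree. Moving above it.

>>> jog_arm(steps=[[[0,-4,-1],0],[[1,-9,-1],0],[[3,-14,-1],0],[[5,-19,-1],0],[[7,-24,-1],0],[[9,-28,-1],0],[[10.6,-29.4,-1],0],[[10.6,-29.4,1],0],[[10.6,-29.4,3],0],[[10.6,-29.4,3],0]])

```text
clock: 9.2
tool_pos: [0.5058, 0.148, 0.3151]
tool_rot: [0.001, 1.0, 0.031, -0.002]
force: [0.4, 0.8, 0.9]
gripper_width: -0.0002
grasp_force: 0.0
```

```bash
python3 n.py
python3 - <<'E'
import cv2,numpy as np
from rig import grab_frame
a=grab_frame("side")["color"][100:230,160:330]
cv2.imwrite("pics/o.png",cv2.resize(a,None,fx=4,fy=4))
E
```

```text
side 108 266.06481481481484 173.11111111111111 [0.50325934 0.14559059 0.234     ]
top 155 280.2451612903226 216.8258064516129 [0.5056544 0.1469244 0.234    ]
dark 165 [ 0.54565456 -0.14363383  0.22013004] angle 1.516506236299866
start model [0.50426046 0.14887718]
pos [0.5058 0.148  0.3151] psi 3.5 tilt [-0.0032 -0.0022 -1.    ] t 9.2 F [0.4 0.8 0.9] w -0.00017581680442899393 j6 0.97
[[-0.16, -0.08, -4.49], np.float64(3.5)]
[[-0.15, -0.09, -0.49], np.float64(3.5)]
[[-0.14, -0.09, 0.81], np.float64(3.5)]
```

View pics/o.png

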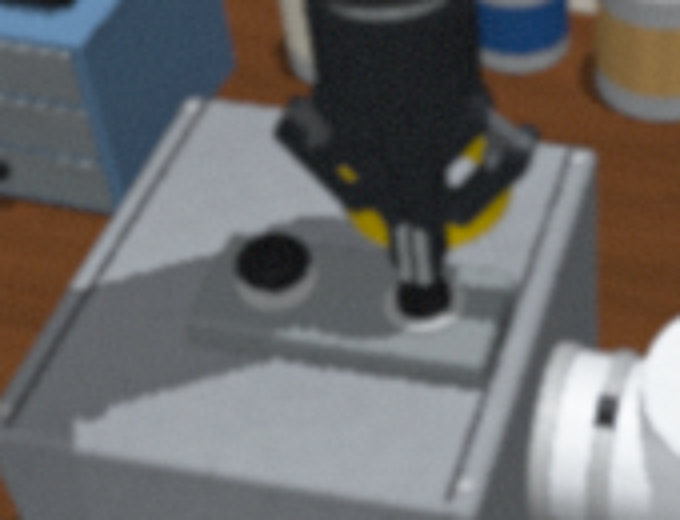

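The fingertips are right above the start button (420,300), clear of the stop button (275,265). Pressing straight down.

>>> jog_arm(steps=[[[-0.1,0,0.5],0],[[-0.1,0,0.9],0],[[-0.1,0,1.3],0],[[-0.1,0,1.5],0],[[-0.1,0,1.5],0]])

```text
clock: 9.98
tool_pos: [0.5048, 0.1484, 0.3021]
tool_rot: [0.0, 1.0, 0.031, 0.0]
force: [-1.4, -0.5, 3.8]
gripper_width: 0.0004
grasp_force: 2.0
```

>>> jog_arm(steps=[[[0,0,0.2],0],[[0,0,0.3],0],[[0,0,0.3],0]])

```text
clock: 10.35
tool_pos: [0.5048, 0.1484, 0.3005]
tool_rot: [-0.0, 1.0, 0.031, 0.001]
force: [-7.1, -1.0, 15.2]
gripper_width: 0.0002
grasp_force: 7.4
```

The upward force is 15 N against the 5 N needed, so the button is fully in. Coming away.

>>> jog_arm(steps=[[[0,0,0.1],0],[[0,0,-1],0],[[0,0,-4],0],[[0,0,-9],0],[[-4,0,-9],0],[[-8,0,-9],0],[[-12,0,-9],0],[[-12,0,-9],0],[[-12,0,-9],0],[[-12,0,-9],0]])

```text
clock: 11.6
tool_pos: [0.3856, 0.1413, 0.3886]
tool_rot: [0.0, 1.0, 0.031, -0.0]
force: [0.1, -0.0, -0.4]
gripper_width: 0.0
grasp_force: 0.0
```

```bash
python3 n.py
python3 - <<'E'
from rig import grab_frame
from h import *
f=grab_frame("side");Q=cloud(f);F=pickle.load(open("f0.pkl","rb"))["side"];P=cloud(F)
for n,(u,v) in dict(start=(265,173),stop=(228,165)).items(): print(n,*[np.median(X[v-3:v+4,u-3:u+4,2]).round(4) for X in(P,Q)])
cv2.imwrite("pics/p.png",f["color"])
E
```

```text
side 14 265.14285714285717 175.14285714285714 [0.49723286 0.14542934 0.234     ]
top 1 277.0 216.0 [0.50762723 0.1554494  0.234     ]
dark 0 [nan nan nan] angle nan
start model [0.50426046 0.14887718]
pos [0.3856 0.1413 0.3886] psi 3.5 tilt [-5.e-04 -5.e-04 -1.e+00] t 11.6 F [ 0.1 -0.  -0.4] w 4.220394756014135e-05 j6 0.79
[[11.89, -0.04, 2.85], np.float64(3.5)]
[[11.89, -0.04, 6.85], np.float64(3.5)]
[[11.89, -0.04, 8.15], np.float64(3.5)]
start 0.2344 0.234
stop 0.2466 0.3739
  return _methods._mean(a, axis=axis, dtype=dtype,
  ret = um.true_divide(
```

View pics/p.png

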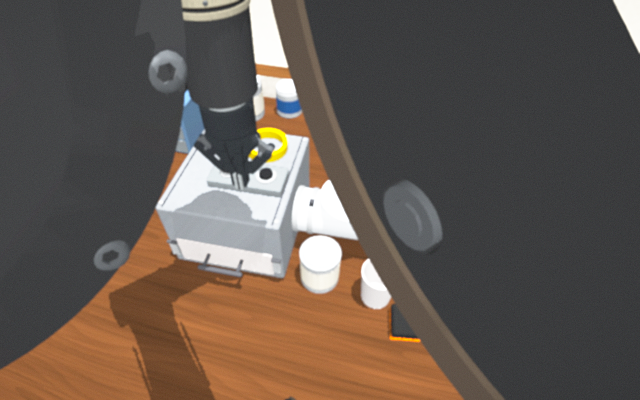

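The start button at (265,174) is back up at 0.234 m. Nothing visible has moved and the arm is clear, though it hides the lever here. I'm handing in.

```bash
python3 -c "
from rig import bot
print(bot.close_job())"
```

```text
the job is handed in; nothing more can be done
None
```

I pushed the damper lever to the open stop, then pressed the start button fully in; it sprang back and the arm came away clear; the job was handed in at about 12 s, and no verdict came back.

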